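Switch the seesaw gate and run the steel balls down the other chute

ROBOT

A 6-joint arm with a two-finger parallel gripper is mounted at the origin on the work surface. World frame = base frame: x ahead of the robot, y to its left, z up, the work surface at z = 0. Lengths are in m, angles in rad, forces in N, time in s.
With the tool pointing down it reaches from about 0.25 to 0.85 m from the base axis. Payload 12.5 kg.
Tool frame: the origin (TCP) lies midway between the tips of the shut fingers; the grasp point (between the pads) lies 19 mm behind it (manip.tcp_to_grasp is the distance from the TCP to the grasp point, in m); z points along the fingers, x is the direction in which the jaws open and shut, and the axes are right-handed (so a half turn about z gives the same grasp; the last joint's range is limited). The gripper opens to 93 mm and grips with 3 to 60 N. Pads are 15 mm wide; open, the fingers measure 128 mm over their backs; the gripper's body (75 mm by 188 mm) begins 65 mm behind the grasp point.
Start: joints at [1.117, 0.351, 1.652, -0, 1.139, -0.085], TCP at [0.198, 0.513, 0.219] pointing down, gripper open.
Joint ranges: [-2.75, 2.75], [-0.79, 2.1], [0.01, 2.65], [-1.57, 4.71], [0.07, 3.14], [-2.87, 2.87]. Speed limits (rad/s): [2.22, 2.22, 2.79, 3.14, 3.14, 3.14].

INTERFACE

Orientations are given as a unit quaternion [x, y, z, w].
In Python, from cell import manip, optics gives the robot as it stands. The module is installed in compiled form; this text tells all that it offers.
- The arm moves only by the tool jog_arm, never from a script. Its argument "deltas" is a list of rows, each a list of 3 entries, a list of its own where there are three numbers: the shift along the world's x, y, z in mm, then the turn, a rotation vector about the world's x, y, z in degrees, then the opening, from -1 (shut) to 1 (fully open), so that 0 is half open. In form: [[[x, y, z], [wx, wy, wz], claw], ...]. A call has 1 to 8 rows; each row shifts and turns the pose as measured when the row begins; what a row does not reach is not made up. A row lasts 1/8 s, in which the tool goes at most 62.5 mm and 10.7 degrees, less where a joint would pass 70% of its speed; a pose out of reach is approached as far as the arm can. A call with a gripper value outside its range is refused whole. The fingers move at their own pace and stop on an object; "squeeze" is the grip in N (left out, the last holds). Time passes only in rows, so rows that do not move let the fingers close. It gives the time, the measured TCP pose, the force and the opening at its end, in the units of the state.
- manip.get_state(): the state, without advancing time (a new reading comes with each control period).
- optics.snapshot(name): name is "side" or "top" or "wrist"; returns (picture, depth): 400x640x3 uint8, blue, green, red; 400x640 float32, m along the optical axis (not along the pixel's ray), 0 where there is no reading.
- optics.calibration(name): a dict with "vfov" (degrees; the focal length in pixels is half the picture's height over the tangent of half this angle, whatever the lens; pixels are square), "cx", "cy" (the principal point, pixels), "rvec" (rotation vector, rad) and "tvec" (3), from world to camera coordinates, as OpenCV has them. Camera axes: x right, y down, z forward; pixel columns grow to the right and rows downward; lengths in m; the calibration is good to about 2 mm. A picture is of the moment at which its call begins: read the wrist's pose just before it. calibration takes no time and is no camera call; for the wrist camera it gives the pose at the moment of the call.
- manip.finish_job(): hands the job in, once; it reports no verdict.
The state is a dict: "clock": time; "joint_pos": joint angles; "qvel": joint speeds; "tau": joint torques, N m; "ee_pos": TCP position; "eef_rot": TCP orientation; "force": force on the tool from outside, world axes, zero at the start; "torque": the same for the moment, N m; "gripper_width": finger opening in m.
Only numpy, scipy, OpenCV 4.12 (cv2) and the standard library are available. Lean on these libraries where they do the work, as an engineer would, in place of code of your own. Each camera call takes 0.05 s, during which the arm holds its last target.

TASK

The seesaw gate on the ball sorter leans to one side: first press its raised yellow pad down with a fingertip so that it rocks over and stays leaning the other way. Then push the orange release slide fully in, so that all three steel balls run down the chute on the newly lowered side into the red tray there. Do not touch or lift the balls, and leave the jar, the wrench and the cup where they are.

Things in the scene. Friction and masses are not known exactly. Their poses are not given: they have to be found in the camera images.
- stand: Fixed ball sorter, grey steel, about 240 x 610 mm. Origin: on the work surface straight below the seesaw's pivot. z up; x points from the infeed channel (on the -x side, nearest the robot) across the pivot; y runs along the seesaw to the left chute and tray (right ones at -y). A dark counterweight disc (52 mm) over the pivot at x = 53 mm tops out at 243 mm. Outlet chutes at y = +-130 to 213 mm.
- seesaw (a joint): Lean of the seesaw gate, a 280 mm steel trough pivoted about the stand's x axis 122 mm up; stops at -0.25 and 0.25 rad, starts on either. Positive: left (+y) end raised, balls go right. Negative: right end raised, balls go left. Top-heavy: past 0 it falls to the other stop by itself and stays. About 1.1 N on the raised pad starts it moving.
- pad_left (a point): Centre of the top of the yellow pad (45 x 45 x 6 mm, on a stalk) at the left (+y) end of the seesaw, moving with it. With the seesaw level: 56, +120, 176 mm in the stand's x, y, z. From raised to lowered it drops about 59 mm and moves about 27 mm outwards, away from the pivot.
- pad_right (a point): The same for the yellow pad at the right (-y) end: 56 mm, -120 mm, 176 mm with the seesaw level.
- release (a joint): Travel of the orange release slide, 0 to 0.042 m (stop), towards the stand's -y. Starts at 0 to 0.005 with its plate barring the infeed channel; pushed in, its window comes over the channel and lets the balls go (fully clear from 0.036). Stays where left; friction about 1.5 N.
- release_face (a point): Centre of the outer (+y) face of the slide's orange upright push tab, to be pushed towards the stand's -y. Tab 32 mm wide (x), 10 mm thick (y), 46 mm high; this point is 20 mm below its top edge, 210 mm above the work surface, at stand x = -55, y = +93 mm when fully out. The space beside it on +y is free.
- infeed_end (a point): Middle of the infeed channel's floor at its lower end, above the seesaw's middle (stand x = -24 mm). Channel 40 mm wide outside, 30 inside, from here 146 mm back to stand x = -170 mm, rising from 154 to 174 mm above the work surface; walls 22 mm high.
- tray_left (a point): Centre of the floor of the red open tray on the left (+y) side, fixed to the stand at x = +11, y = +255 mm. Tray 90 mm (x) by 100 mm (y); floor 12 mm, side walls 68 mm, outer end wall 98 mm above the work surface.
- tray_right (a point): The same for the right tray, at stand x = +11, y = -255 mm.
- ball1: Steel ball, diameter 25 mm, about 64 g, first in the queue in the infeed channel, against the release slide's plate. Origin: its centre.
- ball2: Steel ball, the same, second in the queue. Origin: its centre.
- ball3: Steel ball, the same, third in the queue. Origin: its centre.
- grease_jar: Bystander: green jar with a black cap, diameter 56 mm, 75 mm high. Origin: centre of its underside.
- wrench: Bystander: steel wrench lying flat, about 170 mm long and 8 mm thick. Origin: on the work surface under the middle of its handle.
- cup: Bystander: steel cup, diameter 70 mm, 70 mm high. Origin: centre of its underside.

How it is judged:
On the way, in this order (a step that is already met when the one before it is completed fails the run):
1. the seesaw has rocked over to its other side while all three balls still wait in the infeed channel ((value of joint seesaw above 0.2 rad or value of joint seesaw below -0.2 rad) and distance of pad_left from where it was at the start of the episode above 0.0335 m and x of each of ball1, ball2, ball3 in the frame of stand below -0.05 m), for 0.2 s.
2. all three balls are in the tray on the newly lowered side (((value of joint seesaw above 0.2 rad and y of ball1 in the frame of stand between -0.305 and -0.205 m and x of ball1 in the frame of stand between -0.034 and 0.056 m and height (world z) of each of ball1, ball2, ball3 below 0.055 m and y of ball2 in the frame of stand between -0.305 and -0.205 m and x of ball2 in the frame of stand between -0.034 and 0.056 m and y of ball3 in the frame of stand between -0.305 and -0.205 m and x of ball3 in the frame of stand between -0.034 and 0.056 m) or (value of joint seesaw below -0.2 rad and y of ball1 in the frame of stand between 0.205 and 0.305 m and x of ball1 in the frame of stand between -0.034 and 0.056 m and height (world z) of each of ball1, ball2, ball3 below 0.055 m and y of ball2 in the frame of stand between 0.205 and 0.305 m and x of ball2 in the frame of stand between -0.034 and 0.056 m and y of ball3 in the frame of stand between 0.205 and 0.305 m and x of ball3 in the frame of stand between -0.034 and 0.056 m)) and distance of pad_left from where it was at the start of the episode above 0.0335 m), for 0.2 s.
At the end, for the whole second after the job is handed in: The seesaw leans at least 0.2 rad to the side opposite to its start (its pads have moved over 33.5 mm from their start), and all three balls lie inside the red tray of the lowered side (centres within the tray's outline and below 55 mm) (all of step 2); the robot touches nothing.
It fails at once if a ball is lifted (centre above 220 mm) (height (world z) of any of ball1, ball2, ball3 above 0.22 m).
It fails at once if the robot touches a ball (contact force between any of the fingers, the arm and ball1 above 0.3 N or contact force between any of the fingers, the arm and ball2 above 0.3 N or contact force between any of the fingers, the arm and ball3 above 0.3 N).
It fails at once if the jar, wrench or cup is moved more than 30 mm (distance of any of grease_jar, wrench, cup from where it was at the start of the episode above 0.03 m).
It also fails if it takes over 48 s, if anything falls off the work surface, if the arm or the gripper's body presses on something with over 40 N, if the wrist force passes 120 N, or if a joint passes its speed limit or range.

## Working session

There is one attempt and no reset: what is moved stays moved. The work goes in short steps, Python scripts to look and compute and a tool call to move; the robot and the scene stay as the last step left them, time stands still between calls to the robot, and variables do not carry over. Pictures are saved under pics/ and viewed, and the job is handed in when it is done.

Besides the shell and the picture viewer there is one more tool, called after ">>>" as name(argument=value, ...), one argument or row to a line, values as JSON. jog_arm: Moves the arm, as the interface text tells. Its arguments: {"type":"object","properties":{"deltas":{"type":"array"},"squeeze":{"type":"number"}},"required":["deltas"]}

```bash
mkdir -p pics
cat > h.py <<'E'
import numpy as np, cv2
from cell import manip, optics
def cam(n):
    c=optics.calibration(n); R=cv2.Rodrigues(np.array(c['rvec'],float))[0]; t=np.array(c['tvec'],float).ravel()
    f=200/np.tan(np.radians(c['vfov'])/2); return f,c['cx'],c['cy'],R,t
def pts(n,d,cal=None):
    f,cx,cy,R,t=cal or cam(n)
    v,u=np.mgrid[0:400,0:640]
    P=np.stack([(u-cx)/f*d,(v-cy)/f*d,d],-1)
    return (P-t)@R
def proj(n,X,cal=None):
    f,cx,cy,R,t=cal or cam(n); p=R@np.array(X,float)+t; return f*p[0]/p[2]+cx,f*p[1]/p[2]+cy
E
python3 - <<'E'
from h import *
print(manip.get_state())
for n in ('side','top'):
    c=cam(n); im,d=optics.snapshot(n); cv2.imwrite(f'pics/{n}0.png',im); np.savez(f'{n}0.npz',im=im,d=d)
    print(n,c[0],c[1],c[2],-c[3].T@c[4],c[3][2])
E
```

```text
{'clock': 0.0, 'joint_pos': array([ 1.11740843e+00,  3.51253306e-01,  1.65240425e+00, -3.29675462e-07,
        1.13912821e+00, -8.45960694e-02]), 'qvel': array([ 0.00014967, -0.0001402 ,  0.00060464, -0.00025202, -0.00159652,
        0.00075951]), 'tau': array([-4.32263178e-04, -4.97319174e+01, -2.85251498e+01,  6.98675564e-02,
        2.57713837e-02, -3.18058267e-05]), 'ee_pos': array([0.19809177, 0.5127195 , 0.21809963]), 'eef_rot': array([ 8.24769101e-01,  5.65469339e-01, -5.18691153e-04,  2.94684770e-04]), 'force': array([-0.45672473,  0.42751545, -0.06353118]), 'torque': array([-0.0313702 ,  0.01024513,  0.04126383]), 'gripper_width': 0.09319634859724019}
side 417.5369304158659 320.8049961080764 191.07329699811947 [ 0.36707592 -0.89746405  0.75245417] [ 0.18501716  0.82513407 -0.53378124]
top 494.84102509445336 318.5970450271689 196.9318721451614 [0.42258822 0.04874207 1.20426276] [ 0.14877501 -0.00372964 -0.98886404]
```

View pics/side0.png

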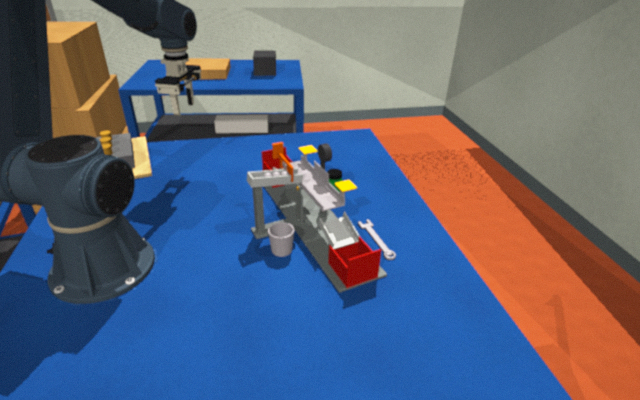

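View pics/top0.png

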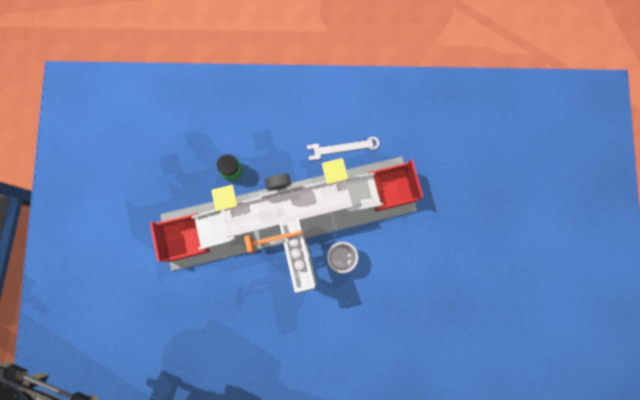

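The side view shows the sorter in the middle of the table, with the cup near its near side. In the top view the left tray is at about (180,238), the right tray at (397,185), the pads at (224,198) and (335,171), the orange tab at (250,243), the jar at (230,165) and the cup at (342,257). Next I'll measure these.

Run:
```python
from h import *
for n in ('top','side'):
    z=np.load(f'{n}0.npz'); im,d=z['im'],z['d']; P=pts(n,d); h=cv2.cvtColor(im,cv2.COLOR_BGR2HSV)
    H,S,V=[h[...,i].astype(int) for i in range(3)]
    ok=(d>0)&(P[...,0]>.2)&(P[...,0]<.9)&(abs(P[...,1])<.5)&(P[...,2]>.01)
    for nm,m in dict(yel=(H>22)&(H<35)&(S>100)&(V>120),org=(H>5)&(H<18)&(S>150)&(V>100),red=((H<4)|(H>175))&(S>150)&(V>60),dark=(V<60)&(P[...,2]>.05),green=(H>40)&(H<85)&(S>100)).items():
        k,l,s,c=cv2.connectedComponentsWithStats((m&ok).astype(np.uint8))
        for i in range(1,k):
            if s[i,4]<25: continue
            q=P[l==i]; print(n,nm,s[i],c[i].round(1),np.median(q,0).round(3),np.percentile(q,3,0).round(3),np.percentile(q,97,0).round(3))
```

```text
top yel [323 160  24  23 405] [334.6 171.1] [0.633 0.011 0.179] [ 0.613 -0.01   0.175] [0.654 0.032 0.182]
top yel [214 186  23  25 364] [225.  198.2] [0.571 0.241 0.174] [0.553 0.222 0.17 ] [0.594 0.262 0.177]
top org [247 236   9  16  78] [249.8 244.3] [0.474 0.18  0.23 ] [0.461 0.175 0.206] [0.488 0.185 0.234]
top red [ 375  161   47   49 1331] [398.2 185.3] [ 0.631 -0.149  0.015] [ 0.579 -0.184  0.01 ] [ 0.672 -0.1    0.096]
top red [ 152  216   56   45 1501] [175.3 239. ] [0.495 0.385 0.015] [0.45  0.334 0.011] [0.539 0.416 0.094]
top dark [228 162  10  13  28] [233.9 169.4] [0.655 0.24  0.075] [0.644 0.235 0.064] [0.67  0.254 0.079]
top dark [  0 381  33  19 363] [ 11.8 392.8] [0.25  0.472 0.478] [0.226 0.458 0.399] [0.26  0.495 0.504]
top dark [ 42 393  16   7  27] [ 49.8 396.6] [0.212 0.486 0.342] [0.208 0.476 0.339] [0.217 0.499 0.347]
top dark [ 72 393  19   7  87] [ 79.7 396.9] [0.208 0.446 0.326] [0.205 0.431 0.315] [0.212 0.456 0.33 ]
top green [221 162  22  19 137] [234.6 173.6] [0.648 0.243 0.044] [0.641 0.233 0.013] [0.674 0.272 0.055]
side yel [299 146  19   8  94] [
[... 451 characters left out ...]
.174  0.047] [ 0.575 -0.192  0.012] [ 0.675 -0.082  0.097]
side dark [ 161    0   34   49 1097] [177.6  22.7] [0.227 0.445 0.511] [0.202 0.379 0.437] [0.263 0.495 0.568]
side dark [175  55  12   5  44] [180.5  57.3] [0.217 0.483 0.4  ] [0.201 0.471 0.395] [0.232 0.497 0.405]
side dark [176  74   9  17  59] [180.3  82.2] [0.207 0.449 0.336] [0.202 0.423 0.311] [0.218 0.494 0.346]
side dark [319 146  12  22 141] [323.6 155.3] [0.596 0.109 0.219] [0.589 0.099 0.185] [0.614 0.132 0.239]
side dark [328 169  14  11 113] [334.5 174.2] [0.668 0.243 0.074] [0.649 0.231 0.063] [0.686 0.274 0.078]
side green [329 178  13  13  67] [334.4 181.3] [0.664 0.235 0.054] [0.651 0.229 0.024] [0.686 0.246 0.067]
```

Run:
```python
from h import *
ims={}
for n in ('top','side'):
    z=np.load(f'{n}0.npz'); im,d=z['im'],z['d']; ims[n]=im; P=pts(n,d); h=cv2.cvtColor(im,cv2.COLOR_BGR2HSV)
    H,S,V=[h[...,i].astype(int) for i in range(3)]
    m=((H>22)&(H<35)&(S>100)&(V>120)&(abs(P[...,1])<.5)).astype(np.uint8); m=cv2.erode(m,np.ones((3,3)))
    k,l,s,c=cv2.connectedComponentsWithStats(m)
    for i in range(1,k):
        if s[i,4]>20:
            q=P[l==i]; A=np.c_[q[:,:2]-q[:,:2].mean(0),np.ones(len(q))]; print(n,s[i],np.linalg.lstsq(A,q[:,2],rcond=None)[0],q.mean(0))
    print(n,manip.get_state()['clock'])
a={'top':[(334.6,171.1),(225,198.2)],'side':[(344.5,185.4),(307.6,149.4)]}
for j in (0,1):
    Ms=[];
    for n in a:
        f,cx,cy,R,t=cam(n); Ms.append(np.diag([f,f,1])@np.c_[R,t]); Ms[-1]=np.array([[f,0,cx],[0,f,cy],[0,0,1]])@np.c_[R,t]
    X=cv2.triangulatePoints(Ms[0],Ms[1],np.array(a['top'][j],float).reshape(2,1),np.array(a['side'][j],float).reshape(2,1)); print((X[:3]/X[3]).ravel())
cv2.imwrite('pics/sidez.png',cv2.resize(ims['side'][120:300,230:410],None,fx=3.3,fy=3.3,interpolation=2))
cv2.imwrite('pics/topz.png',cv2.resize(ims['top'][140:300,140:430],None,fx=2.7,fy=2.7,interpolation=2))
```

```text
top [324 161  22  21 317] [-2.55869159  0.47927574  0.18198203] [0.63184571 0.01198667 0.18198203]
top [217 188  18  21 241] [-1.87130442 -3.21281891  0.18229226] [0.57088195 0.23802711 0.18229226]
top 0.1
side [302 147  12   6  46] [ 0.01715252 -0.03202011  0.17404173] [0.57554651 0.23925485 0.17404173]
side [336 181  19  10 102] [ 0.02430186 -0.02526189  0.17838074] [0.63322941 0.00914838 0.17838074]
side 0.1
[0.6338687 0.0115078 0.175424 ]
[0.57442231 0.24174711 0.17225655]
```

View pics/sidez.png

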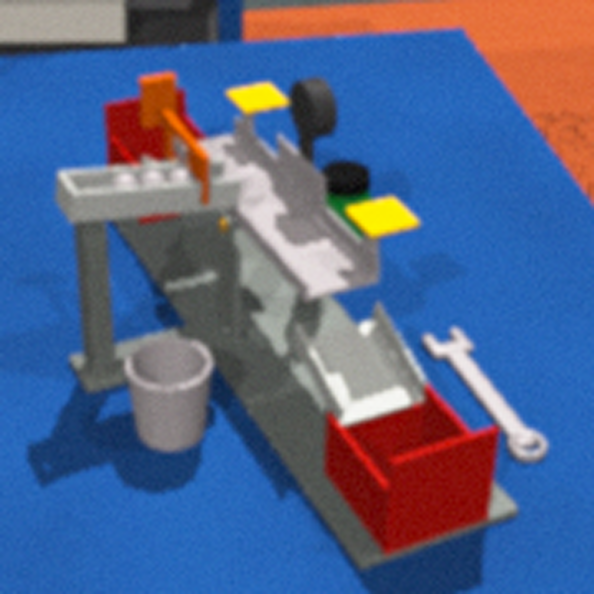

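View pics/topz.png

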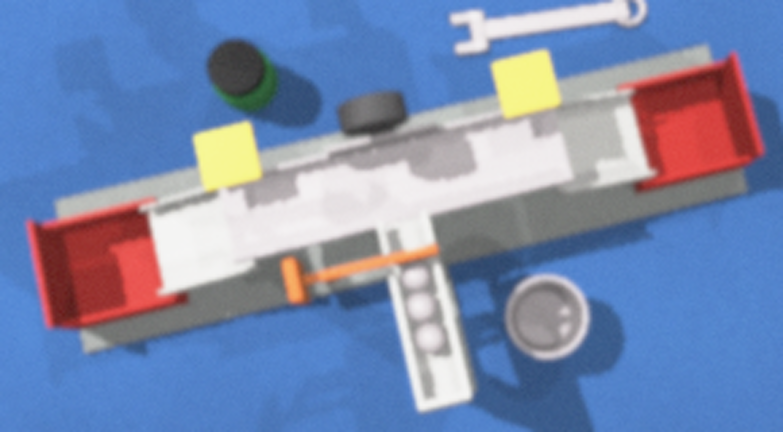

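The pads look level in these first frames. I'll look again to see whether the seesaw is still settling.

```bash
cat > pads.py <<'E'
from h import *
def look(tag):
    a={}; Ms={}
    out={}
    for n in ('top','side'):
        f,cx,cy,R,t=cam(n); Ms[n]=np.array([[f,0,cx],[0,f,cy],[0,0,1]])@np.c_[R,t]
        im,d=optics.snapshot(n); P=pts(n,d); cv2.imwrite(f'pics/{n}_{tag}.png',im); out[n]=(im,d,P)
        h=cv2.cvtColor(im,cv2.COLOR_BGR2HSV); H,S,V=[h[...,i].astype(int) for i in range(3)]
        m=((H>22)&(H<35)&(S>100)&(V>120)).astype(np.uint8); m[:100]=0; m[300:]=0; m[:,:150]=0; m[:,450:]=0
        k,l,s,c=cv2.connectedComponentsWithStats(m)
        g=[c[i] for i in range(1,k) if s[i,4]>25]; a[n]=sorted(g,key=lambda p:p[0]); print(n,np.round(a[n],1).tolist(),s[1:,4].tolist())
    if len(a['top'])==len(a['side'])==2:
        for j in (0,1):
            X=cv2.triangulatePoints(Ms['top'],Ms['side'],a['top'][j].reshape(2,1),a['side'][j].reshape(2,1)); print('pad','LR'[j],(X[:3]/X[3]).ravel().round(4))
    st=manip.get_state(); print(st['clock'],st['ee_pos'],st['force'])
    return out
if __name__=='__main__':
    import sys; look(sys.argv[1])
E
python3 pads.py 1
```

```text
top [[225.5, 198.7], [334.3, 171.0]] [407, 330, 1]
side [[307.6, 150.1], [344.5, 183.8]] [97, 166]
pad L [0.574  0.241  0.1701]
pad R [0.6334 0.0122 0.1798]
0.2 [0.19816506 0.51285218 0.21830076] [0.2497082  0.25907318 0.2539695 ]
```

Since then the right pad has risen to 180 mm and the left has dropped to 170 mm, so it's still moving. I'll raise and turn the arm clear while it settles, then look again.

>>> jog_arm(
  deltas=[
    [[0, 0, 50], [0, 0, -9], -1],
    [[10, -20, 50], [0, 0, -9], -1],
    [[20, -40, 20], [0, 0, -9], -1],
    [[20, -40, 0], [0, 0, -9], -1],
  ],
)

```text
clock: 0.7
ee_pos: [0.2479, 0.411, 0.3404]
eef_rot: [0.961, 0.276, -0.002, -0.0]
force: [-0.3, 0.6, -1.0]
gripper_width: 0.0577
```

```bash
python3 pads.py 2
```

```text
top [[222.9, 202.0], [335.2, 174.5]] [53, 11, 1, 303]
side [[306.8, 156.5], [342.5, 174.0]] [60, 114]
pad L [0.5717 0.2514 0.1426]
pad R [0.6224 0.0111 0.2108]
0.8 [0.24849617 0.40936026 0.33974977] [-0.25888626  1.06599153 -0.64637779]
```

Run:
```python
from h import *
a=np.radians(14.49); ex=np.array([np.cos(a),np.sin(a),0]); ey=np.array([-np.sin(a),np.cos(a),0]); o=np.array([.5499,.1126,0])
S=lambda x,y,z:o+x*ex+y*ey+np.array([0,0,z])
for nm,p in dict(R=(.056,-.103,.2042),L=(.056,.1297,.1446),tabtop=(-.055,.088,.23),tr=(.011,-.255,.012),tl=(.011,.255,.012)).items():
    X=S(*p); print(nm,X.round(4),[np.round(proj(n,X),1) for n in('top','side')])
t=cv2.imread('pics/top_2.png')[140:300,140:430]; s=cv2.imread('pics/side_2.png')[130:310,230:420]
cv2.imwrite('pics/z2.png',np.vstack([cv2.resize(t,(580,320)),cv2.resize(s,(580,280))[:, :580]]))
```

```text
R [0.6299 0.0269 0.2042] [array([327.7, 169.8]), array([341.8, 173.3])]
L [0.5717 0.2522 0.1446] [array([222.5, 200.4]), array([305.3, 156. ])]
tabtop [0.4746 0.184  0.23  ] [array([247.2, 243.7]), array([276. , 142.8])]
tr [ 0.6244 -0.1315  0.012 ] [array([390.6, 188.8]), array([351. , 268.6])]
tl [0.4967 0.3622 0.012 ] [array([185.7, 238.5]), array([278.5, 176.9])]
```

View pics/z2.png

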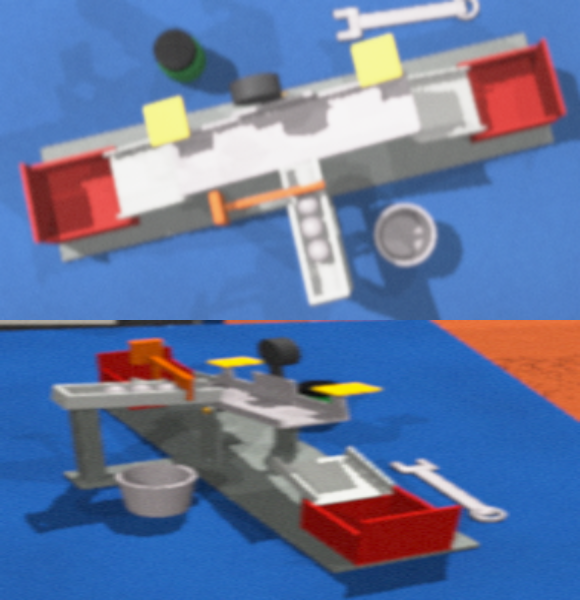

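The seesaw has settled with the right pad raised. That pad is at top pixel (328,170), matching my stand-frame prediction of (0.630, 0.027, 0.204). Moving above it now.

>>> jog_arm(
  deltas=[
    [[42, -43, 0], [0, 0, -6], -1],
    [[42, -43, 0], [0, 0, -6], -1],
    [[42, -43, 0], [0, 0, -6], -1],
    [[42, -43, 0], [0, 0, 0], -1],
    [[42, -43, 0], [0, 0, 0], -1],
    [[42, -43, 0], [0, 0, 0], -1],
    [[42, -43, 0], [0, 0, 0], -1],
    [[42, -43, 0], [0, 0, 0], -1],
  ],
)

```text
clock: 1.8
ee_pos: [0.5913, 0.0596, 0.3382]
eef_rot: [0.992, 0.125, -0.003, -0.001]
force: [1.0, 0.4, -1.0]
gripper_width: 0.0004
```

>>> jog_arm(
  deltas=[
    [[41, -41, 0], [0, 0, 0], -1],
    [[0, 0, -40], [0, 0, 0], -1],
    [[0, 0, -40], [0, 0, 0], -1],
    [[0, 0, -25], [0, 0, 0], -1],
    [[0, 0, 0], [0, 0, 0], -1],
  ],
)

```text
clock: 2.42
ee_pos: [0.6365, 0.0162, 0.2264]
eef_rot: [0.992, 0.127, -0.004, -0.002]
force: [0.6, -0.5, -0.3]
gripper_width: 0.0008
```

Run:
```python
from h import *
print(manip.get_state()['ee_pos'])
im,d=optics.snapshot('side'); cv2.imwrite('pics/s3.png',cv2.resize(im[100:280,230:430],None,fx=3,fy=3,interpolation=2))
```

```text
[0.63645561 0.01616942 0.22636102]
```

View pics/s3.png

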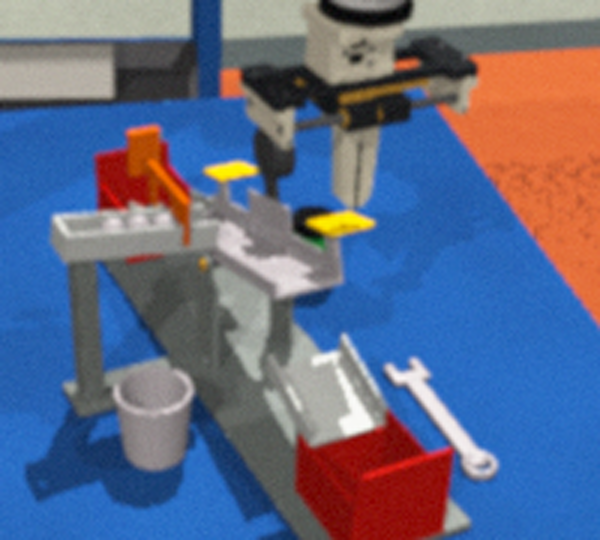

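The fingertip is right over the raised right pad, at about (345,205) in the crop. Pressing down.

>>> jog_arm(
  deltas=[
    [[-3, 0, -15], [0, 0, 0], -1],
    [[0, 0, -10], [0, 0, 0], -1],
    [[0, 0, -10], [0, 0, 0], -1],
    [[0, 0, -10], [0, 0, 0], -1],
    [[0, 0, -10], [0, 0, 0], -1],
    [[0, 0, -8], [0, 0, 0], -1],
    [[0, 0, 0], [0, 0, 0], -1],
    [[0, 0, 0], [0, 0, 0], -1],
  ],
)

```text
clock: 3.48
ee_pos: [0.635, 0.0166, 0.1633]
eef_rot: [0.992, 0.128, -0.001, -0.001]
force: [1.0, 0.4, -0.2]
gripper_width: 0.0004
```

Run:
```python
from h import *
print(manip.get_state()['ee_pos'])
im,d=optics.snapshot('side'); cv2.imwrite('pics/s4.png',cv2.resize(im[100:280,230:430],None,fx=3,fy=3,interpolation=2))
```

```text
[0.63504636 0.01663448 0.16325293]
```

View pics/s4.png

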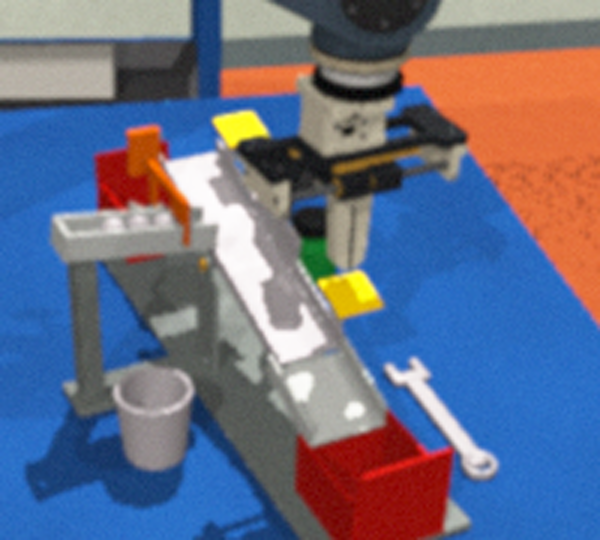

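The seesaw has rocked over, with the left pad now raised. Next I retract upwards and go over to the tab's +y side.

>>> jog_arm(
  deltas=[
    [[0, 0, 55], [0, 0, 0], -1],
    [[0, 0, 55], [0, 0, 0], -1],
    [[0, 0, 55], [0, 0, 0], -1],
    [[-35, 43, 0], [0, 0, 0], -1],
    [[-35, 43, 0], [0, 0, 0], -1],
    [[-35, 43, 0], [0, 0, 0], -1],
    [[-35, 43, 0], [0, 0, 0], -1],
    [[-33, 44, 0], [0, 0, 0], -1],
  ],
)

```text
clock: 4.53
ee_pos: [0.4575, 0.2358, 0.3366]
eef_rot: [0.992, 0.125, 0.002, -0.002]
force: [1.0, -0.5, 0.8]
gripper_width: 0.0002
```

```bash
python3 pads.py 5
```

```text
top [[229.7, 193.3], [338.4, 173.2]] [359, 458]
side [[309.9, 142.6], [346.2, 197.6]] [156, 218]
pad L [0.5797 0.227  0.2021]
pad R [0.6369 0.0019 0.1423]
4.625 [0.45623426 0.23769952 0.33687524] [ 0.0638122  -1.20475988  0.05636285]
```

>>> jog_arm(
  deltas=[
    [[5, -4, -45], [0, 0, 0], -1],
    [[0, 0, -45], [0, 0, 0], -1],
    [[0, 0, -35], [0, 0, 0], -1],
    [[0, 0, -10], [0, 0, 0], -1],
    [[0, 0, 0], [0, 0, 0], -1],
  ],
)

```text
clock: 5.25
ee_pos: [0.4634, 0.2329, 0.2016]
eef_rot: [0.992, 0.128, 0.005, -0.003]
force: [-0.0, -0.2, -0.0]
gripper_width: 0.0008
```

Run:
```python
from h import *
e=manip.get_state()['ee_pos']; a=np.radians(14.49); o=np.array([.5499,.1126]); v=e[:2]-o
print(e, 'stand', v@[np.cos(a),np.sin(a)], v@[-np.sin(a),np.cos(a)])
t,d=optics.snapshot('top'); s,d=optics.snapshot('side')
cv2.imwrite('pics/s6.png',np.hstack([cv2.resize(t[150:300,150:300],(390,390),interpolation=2),cv2.resize(s[90:240,220:370],(390,390),interpolation=2)]))
```

```text
[0.4634339  0.23294546 0.20162913] stand -0.05360396304344477 0.138152202529407
```

View pics/s6.png

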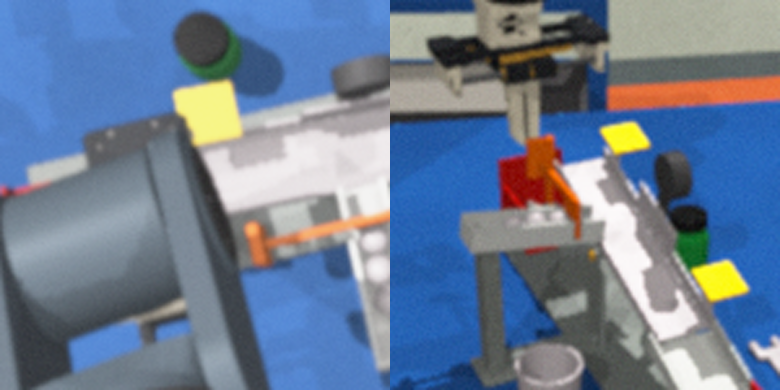

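The finger is just beyond the tab on its +y side and lined up with it: the tab's outer edge is at about (247,245) in the left crop. Pushing towards -y.

>>> jog_arm(
  deltas=[
    [[3, -10, 0], [0, 0, 0], -1],
    [[2, -10, 0], [0, 0, 0], -1],
    [[3, -10, 0], [0, 0, 0], -1],
    [[1, -5, 0], [0, 0, 0], -1],
    [[1, -5, 0], [0, 0, 0], -1],
  ],
)

```text
clock: 5.98
ee_pos: [0.4757, 0.1906, 0.2051]
eef_rot: [0.992, 0.128, 0.008, -0.003]
force: [0.5, 2.1, -0.5]
gripper_width: 0.0004
```

```bash
cat > e.py <<'E'
from h import *
st=manip.get_state();e=st['ee_pos']; a=np.radians(14.49); o=np.array([.5499,.1126]); v=e[:2]-o
print(e, 'stand', v@[np.cos(a),np.sin(a)], v@[-np.sin(a),np.cos(a)],st['force'],st['clock'])
E
python3 e.py
```

```text
[0.47573636 0.19062162 0.20510815] stand -0.05228272775975189 0.09409641565225918 [ 0.50058907  2.0834029  -0.47969191] 5.975
```

>>> jog_arm(
  deltas=[
    [[2, -8, -3], [0, 0, 0], -1],
    [[1, -8, -1], [0, 0, 0], -1],
    [[2, -8, 0], [0, 0, 0], -1],
    [[1, -6, 0], [0, 0, 0], -1],
  ],
)

```text
clock: 6.48
ee_pos: [0.4823, 0.159, 0.201]
eef_rot: [0.992, 0.128, 0.009, -0.004]
force: [1.3, 2.3, 0.3]
gripper_width: 0.0002
```

```bash
python3 e.py
```

```text
[0.48227653 0.15903319 0.20095053] stand -0.053854357987205594 0.06187635162773131 [1.25195041 2.33919212 0.30475882] 6.475
```

>>> jog_arm(
  deltas=[
    [[1, -3, 0], [0, 0, 0], -1],
    [[1, -3, 0], [0, 0, 0], -1],
  ],
)

```text
clock: 6.72
ee_pos: [0.4831, 0.156, 0.2012]
eef_rot: [0.992, 0.127, 0.008, -0.008]
force: [-9.5, 37.0, 3.7]
gripper_width: 0.0005
```

```bash
python3 e.py
python3 - <<'E'
from h import *
s,d=optics.snapshot('side')
cv2.imwrite('pics/s7.png',cv2.resize(s[90:290,220:420],(600,600),interpolation=2))
E
```

```text
[0.48305461 0.15603134 0.20116991] stand -0.05385212737927546 0.058775299112940625 [-9.5127167  37.00285345  3.65566188] 6.725
```

View pics/s7.png

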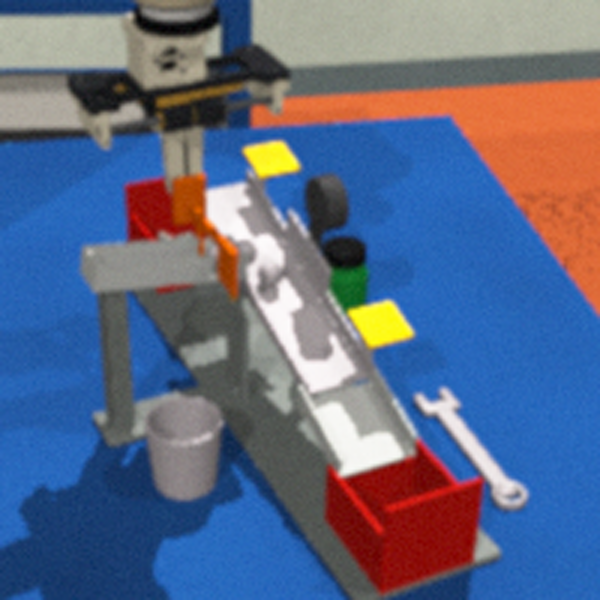

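The slide is at its stop (37 N), and the balls are running onto the trough at about (265,250). Backing off.

>>> jog_arm(
  deltas=[
    [[-2, 8, 0], [0, 0, 0], -1],
    [[-6, 24, 0], [0, 0, 0], -1],
    [[-8, 30, 0], [0, 0, 0], -1],
    [[0, 0, 50], [0, 0, 0], -1],
    [[0, 10, 50], [0, 0, 0], -1],
    [[-20, 40, 30], [0, 0, 0], -1],
    [[-20, 50, 0], [0, 0, 0], -1],
    [[-20, 50, 0], [0, 0, 0], -1],
  ],
)

```text
clock: 7.78
ee_pos: [0.4043, 0.3706, 0.3349]
eef_rot: [0.992, 0.125, 0.007, -0.007]
force: [1.6, 0.0, -0.3]
gripper_width: 0.0005
```

```bash
python3 pads.py 8
python3 - <<'E'
import cv2,numpy as np
t=cv2.imread('pics/top_8.png'); s=cv2.imread('pics/side_8.png')
cv2.imwrite('pics/z8.png',np.vstack([cv2.resize(t[140:300,140:430],(580,320),interpolation=2),cv2.resize(s[130:270,220:510],(580,280),interpolation=2)]))
E
```

```text
top [[229.7, 193.3], [338.3, 173.2]] [366, 461]
side [[309.9, 142.7], [346.2, 197.6]] [152, 217]
pad L [0.5796 0.2271 0.2019]
pad R [0.637  0.002  0.1422]
7.875 [0.40306705 0.37268554 0.33441272] [ 0.66747049 -0.4600665  -0.46153353]
```

View pics/z8.png

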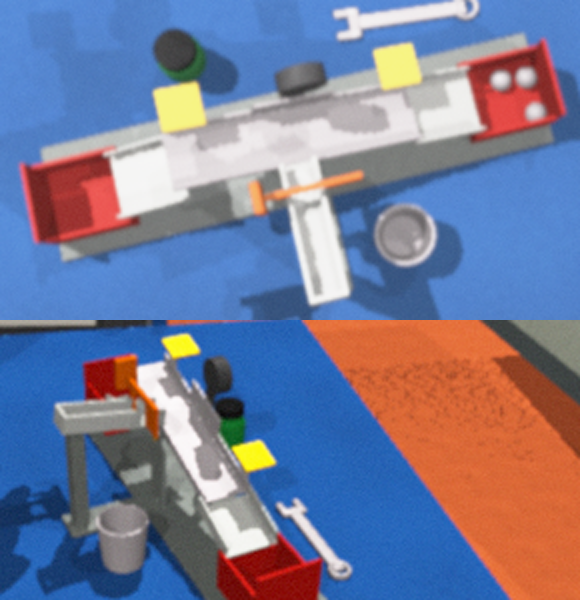

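All three balls are in the right tray, at about (500,80), (525,76) and (536,112) in the crop. The channel is empty, and the jar, wrench and cup look unmoved. I'll let things settle briefly, check once more and hand in.

>>> jog_arm(
  deltas=[
    [[-10, 20, 10], [0, 0, 0], -1],
    [[0, 0, 0], [0, 0, 0], -1],
    [[0, 0, 0], [0, 0, 0], -1],
    [[0, 0, 0], [0, 0, 0], -1],
    [[0, 0, 0], [0, 0, 0], -1],
    [[0, 0, 0], [0, 0, 0], -1],
  ],
)

```text
clock: 8.62
ee_pos: [0.3941, 0.3897, 0.343]
eef_rot: [0.992, 0.126, 0.005, -0.005]
force: [0.0, 0.1, 0.3]
gripper_width: 0.0002
```

```bash
python3 pads.py 9
python3 - <<'E'
import cv2,numpy as np
t=cv2.imread('pics/top_9.png')
cv2.imwrite('pics/z9.png',cv2.resize(t[140:300,140:430],(725,400),interpolation=2))
E
```

```text
top [[229.7, 193.3], [338.3, 173.1]] [371, 463]
side [[309.9, 142.7], [346.2, 197.7]] [152, 219]
pad L [0.5796 0.227  0.2019]
pad R [0.637  0.0021 0.142 ]
8.725 [0.39407469 0.38980631 0.34297207] [-0.32961106 -0.32626395  1.03497082]
```

View pics/z9.png

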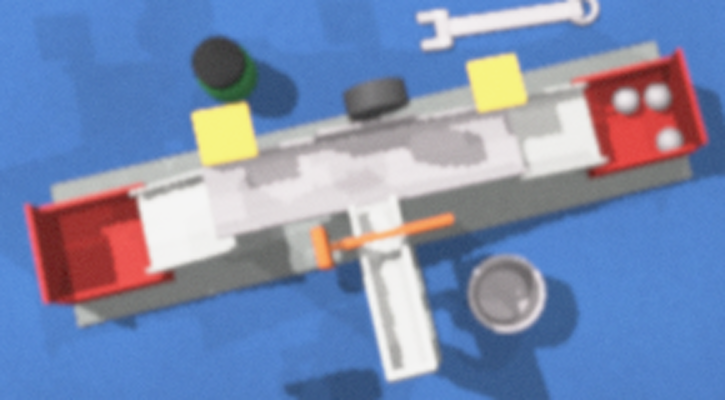

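```bash
python3 -c "
from cell import manip
print(manip.finish_job(), manip.get_state()['clock'])"
```

```text
the job is handed in; nothing more can be done
the job is handed in; nothing more can be done
```

The job is handed in at about 8.7 s. The seesaw is rocked over and all three balls are in the right tray, but one condition, the pad travel, is borderline if it counts from the first frame.

**What I did:** I pressed the raised right pad down with the shut fingertips, and the seesaw fell to its other stop. I then pushed the orange slide to its stop, where the wrist force reached about 37 N. The balls ran down the right chute, and I drew the arm clear.

**Last checks:**
- **Seesaw:** the left pad is at 202 mm and the right pad at 142 mm, unchanged over the last second. That is the full 0.25 rad lean to the right.
- **Balls:** all three lie in the right tray and the infeed channel is empty. I judged this from the picture and did not measure ball heights.
- **Jar, wrench and cup:** they look unmoved in the top view.
- **Robot:** the force reading is about 1 N at most, with the arm in free space.

**One disagreement:** in the first pictures (0 to 0.2 s) the seesaw was almost level. It was still falling towards the left stop, not resting on one as described. Against the settled left lean at 0.8 s, the left pad moved about 65 mm. Against the first frame it moved only about 33.4 mm, right at the 33.5 mm threshold and within measuring error.

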